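Turn the tube rotator's disc until its orange tube is at the top

ROBOT

A 6-joint arm with a two-finger parallel gripper is mounted at the origin on the work surface. World frame = base frame: x ahead of the robot, y to its left, z up, the work surface at z = 0. Lengths are in m, angles in rad, forces in N, time in s.
With the tool pointing down it reaches from about 0.3 to 0.775 m from the base axis. Payload 14.6 kg.
Tool frame: the origin (TCP) lies between the finger pads; the fingertips stand 14 mm ahead of it and the grasp point (between the pads) lies 5 mm behind it; z points along the fingers, y is the line along which they close (so a half turn about z gives the same grasp; the last joint's range is limited). The gripper opens to 94 mm and grips with 3 to 60 N. Pads are 16 mm wide; open, the fingers measure 119 mm over their backs; the gripper's body (75 mm by 177 mm) begins 78 mm behind the grasp point.
Start: joints at [1.044, 0.3, 1.521, -0, 1.321, -0.067], TCP at [0.244, 0.493, 0.219] pointing down, gripper open.
Joint ranges: [-3.03, 3.03], [-0.79, 2.21], [0.23, 2.52], [-1.04, 4.18], [0, 3.07], [-2.55, 2.55]. Speed limits (rad/s): [2.22, 2.22, 2.57, 3.14, 3.14, 3.14].

INTERFACE

Orientations are given as [roll, pitch, yaw] about the fixed x, y, z axes, in that order (R = Rz(yaw) Ry(pitch) Rx(roll)).
In Python, from station import ctrl gives the robot as it stands. The module is installed in compiled form; this text tells all that it offers.
- The arm moves only by the tool move_arm, never from a script. Its argument "targets" is a list of rows, each a list of 7 numbers: the opening, from -1 (shut) to 1 (fully open), then the shift along the tool's x, y, z in units of 50 mm (1.0 is 50 mm), then the turn, a rotation vector about the tool's x, y, z in rad. A call has 1 to 12 rows; each row is the pose to reach, as a shift and turn from the pose commanded when the call began, along the tool's axes at that moment; what a row does not reach only later rows make up. A row lasts 1/10 s, in which the tool goes at most 50 mm and 8.59 degrees, less where a joint would pass 70% of its speed; a pose out of reach is approached as far as the arm can. A call with a gripper value outside its range is refused whole. The fingers move at their own pace and stop on an object; "grip_force" is the grip in N (left out, the last holds). Time passes only in rows, so rows that repeat a pose let the fingers close. It gives the time, the measured TCP pose, the force, the opening and the grip force at its end, in the units of the state.
- ctrl.get_obs(): the state, without advancing time (a new reading comes with each control period).
- ctrl.camera(name): name is "side" or "top" or "wrist"; returns (picture, depth): 384x512x3 uint8, red, green, blue; 384x512 float32, m along the optical axis (not along the pixel's ray), 0 where there is no reading.
- ctrl.camera_params(name): a dict with "intrinsics" (3x3 intrinsics, pixels), "rvec" (rotation vector, rad) and "tvec" (3), from world to camera coordinates, as OpenCV has them; the wrist camera has in their place "T_tool_cam" (4x4, takes a point from camera to tool coordinates, whose origin is the TCP and whose axes are the flange's). Camera axes: x right, y down, z forward; pixel columns grow to the right and rows downward; lengths in m; the calibration is good to about 2 mm. A picture is of the moment at which its call begins: read the wrist's pose just before it. camera_params takes no time and is no camera call.
- ctrl.hand_in(): hands the job in; it is judged then, once.
Trained networks look in the newest picture that a camera, given by its name, has taken for a name from the list of things; names that differ only in an ending like _2 or _b are one class to them, and where a whole thing is asked for, a point or a joint stands for the part that bears it (a point fixed in the world has none). Each returns a list of dicts, best first, with "score" (0 to 1); they miss things now and then, are a little off and sometimes report something else, mostly with a low value. They report only what shows in the picture. A call takes as long as a camera call.
- ctrl.cut_out(camera, target): "region" (384x512 bool, what is visible of it) and "point" ([column, row] in pixels, amid what is visible of it).
- ctrl.tip_of(camera, target): "point" ([column, row] in pixels: a listed point, or the origin of a listed thing).
The state is a dict: "time_s": time; "qpos": joint angles; "joint_vel": joint speeds; "tau": joint torques, N m; "ee_pos": TCP position; "eef_rot": TCP orientation; "force": force on the tool from outside, world axes, zero at the start; "moment": the same for the moment, N m; "grip_width": finger opening in m; "grip_force": force on a finger pad.
Only numpy, scipy, OpenCV 4.12 (cv2) and the standard library are available. Lean on these libraries where they do the work, as an engineer would, in place of code of your own. Each camera call takes 0.05 s, during which the arm holds its last target. There are 200 camera calls.

TASK

On the tube rotator with the blue disc, turn the disc until its orange tube is at the very top, right under the yellow pointer, ready to be unloaded, and leave it standing there. Do not turn the rotator with the grey disc, which carries an orange tube of its own.

Things in the scene. Friction and masses are not known exactly. Their poses are not given: they have to be found in the camera images.
- blue_rotator: Fixed tube rotator: white base plate (210 x 130 x 22 mm) and tower (100 mm wide, 190 high) behind an upright blue disc, 212 mm across. Origin on the bench under the disc; x: where the disc faces (away from the robot, within 20 deg), y left, z up. Level axle along x, 140 mm up. Disc at x = 0 to 12 mm; a yellow pointer over its rim, x = -45 to 11, 14 wide, z = 250 to 258 mm. Free space in front.
- blue_disc (a joint): Angle of the blue disc, rad; 0 or a full turn: orange tube at the top. Growing, it takes that tube from the top to the rotator's -y side: its centre line is at y = -85 sin(angle), z = 140 + 85 cos(angle) mm. Starts between 0.9 and 2.1. Balanced, stiff (about 2 N at a tube), stays where left. Stops at -6.28 and 6.28.
- orange_tube (a point): Grip point on the blue disc's orange tube, 58 mm along the rotator's x from its origin, on the tube's centre line. The disc has four such tubes 90 deg apart (the others white), fixed in it, 17 mm across, parallel to the axle, centre lines 85 mm from it. In front of the disc: plain tube at x = 18 to 81 mm, then a cap 22 mm across to x = 95. Any of them will do to turn the disc by.
- grey_disc_orange_tube (a point): The same point on the orange tube of the other rotator, which is alike but has a grey disc and grey trim and must not be turned. The two stand side by side, 0.36 to 0.55 m apart, either one on the left.

How it is judged:
At the end, for the whole second after the job is handed in: The blue disc's orange tube is at the top, within 18 mm (12 degrees) to either side of straight above the axle, and the disc is at rest (y of orange_tube in the frame of blue_rotator between -0.018 and 0.018 m and z of orange_tube in the frame of blue_rotator above 0.2 m and velocity of joint blue_disc between -0.05 and 0.05 rad/s); the robot touches nothing.
It fails at once if the grey disc's orange tube is moved more than 20 mm (distance of grey_disc_orange_tube from where it was at the start of the episode above 0.02 m).
It also fails if it takes over 40 s, if anything falls off the work surface, if the arm or the gripper's body presses on something with over 40 N, if the wrist force passes 120 N, or if a joint passes its speed limit or range.

## Working session

There is one attempt and no reset: what is moved stays moved. The work goes in short steps, Python scripts to look and compute and a tool call to move; the robot and the scene stay as the last step left them, time stands still between calls to the robot, and variables do not carry over. Pictures are saved under pics/ and viewed, at most 10 in all, crops included, and the job is handed in when it is done.

Besides the shell and the picture viewer there is one more tool, called after ">>>" as name(argument=value, ...) on one line, values as JSON. move_arm: Moves the arm, as the interface text tells. Its arguments: {"type":"object","properties":{"targets":{"type":"array"},"grip_force":{"type":"number"}},"required":["targets"]}

```bash
mkdir -p pics; cat > h.py <<'E'
import numpy as np, cv2
from scipy.spatial.transform import Rotation as R
from station import ctrl
def cam(n):
    p,d=ctrl.camera(n); return p,d
def world(n,uv,d):
    c=ctrl.camera_params(n); K=np.array(c['intrinsics']); uv=np.atleast_2d(uv).astype(int)
    z=d[uv[:,1],uv[:,0]]; P=np.c_[(uv[:,0]-K[0,2])*z/K[0,0],(uv[:,1]-K[1,2])*z/K[1,1],z]
    if 'rvec' in c:
        Rm=cv2.Rodrigues(np.array(c['rvec'],float))[0]; return (P-np.ravel(c['tvec']))@Rm
    T=np.array(c['T_tool_cam']); o=ctrl.get_obs(); 
    return R.from_euler('xyz',o['eef_rot']).apply(P@T[:3,:3].T+T[:3,3])+o['ee_pos']
E
python3 - <<'E'
from h import *
o=ctrl.get_obs(); print({k:np.round(v,3) for k,v in o.items()})
ims=[]
for n in ['side','top']:
    p,d=cam(n); cv2.imwrite(f'pics/{n}0.png',p[:,:,::-1])
    c=ctrl.camera_params(n); Rm=cv2.Rodrigues(np.array(c['rvec'],float))[0]
    print(n,'campos',-Rm.T@np.ravel(c['tvec']),'fwd',Rm[2])
    for t in ['blue_rotator','blue_disc','orange_tube','grey_disc_orange_tube']:
        for r in ctrl.tip_of(n,t)[:2]:
            print(n,t,'tip',r['score'],np.round(r['point']),world(n,r['point'],d).round(3))
        for r in ctrl.cut_out(n,t)[:2]:
            v,u=np.where(r['region']&(d>0)); W=world(n,np.c_[u,v],d)
            print(n,t,'cut',round(r['score'],2),np.round(r['point']),len(u),np.median(W,0).round(3),np.percentile(W,3,0).round(3),np.percentile(W,97,0).round(3))
    ims.append(p)
cv2.imwrite('pics/both.png',cv2.resize(np.hstack(ims),(800,300))[:,:,::-1])
E
```

```text
{'time_s': np.float64(0.0), 'qpos': array([ 1.044,  0.3  ,  1.522, -0.   ,  1.321, -0.067]), 'joint_vel': array([ 0.   , -0.001,  0.002, -0.   , -0.001, -0.   ]), 'tau': array([ 0.0000e+00, -5.3179e+01, -3.5275e+01,  7.1000e-02,  2.4000e-02,
       -0.0000e+00]), 'ee_pos': array([0.244, 0.493, 0.219]), 'eef_rot': array([-3.14 , -0.   ,  2.682]), 'force': array([ 0.263,  0.531, -0.129]), 'moment': array([ 0.023, -0.005, -0.04 ]), 'grip_force': np.float64(0.0), 'grip_width': np.float64(0.094)}
side campos [1.13397469 0.11969833 1.02750513] fwd [-0.56679526 -0.11075349 -0.8163803 ]
side blue_rotator cut 0.63 [185. 182.] 7005 [ 0.526 -0.185  0.145] [ 0.422 -0.287  0.016] [ 0.606 -0.115  0.244]Traceback (most recent call last):
  File "<stdin>", line 9, in <module>
ValueError: it knows: blue_rotator, grey_disc_orange_tube, orange_tube
```

```bash
python3 - <<'E'
from h import *
ims=[]
for n in ['side','top']:
    p,d=cam(n); np.savez(f'{n}0.npz',p=p,d=d)
    for t in ['blue_rotator','orange_tube','grey_disc_orange_tube']:
        for r in ctrl.tip_of(n,t)[:2]:
            print(n,t,'tip',round(r['score'],2),np.round(r['point']),world(n,r['point'],d).round(3))
        for r in ctrl.cut_out(n,t)[:2]:
            v,u=np.where(r['region']&(d>0)); W=world(n,np.c_[u,v],d)
            print(n,t,'cut',round(r['score'],2),np.round(r['point']),len(u),np.median(W,0).round(3),np.percentile(W,3,0).round(3),np.percentile(W,97,0).round(3))
    ims.append(p)
cv2.imwrite('pics/both.png',cv2.resize(np.hstack(ims),(800,300))[:,:,::-1])
E
```

```text
side blue_rotator tip 0.72 [189. 208.] [[ 0.519 -0.196  0.022]]
side blue_rotator cut 0.81 [185. 181.] 7025 [ 0.526 -0.185  0.143] [ 0.421 -0.287  0.016] [ 0.606 -0.115  0.244]
side blue_rotator cut 0.54 [349. 205.] 4936 [0.539 0.195 0.165] [0.506 0.101 0.054] [0.618 0.281 0.24 ]
side orange_tube tip 0.57 [138. 177.] [[ 0.55  -0.287  0.175]]
side orange_tube cut 0.65 [180. 182.] 4111 [ 0.527 -0.189  0.164] [ 0.498 -0.293  0.045] [ 0.603 -0.109  0.24 ]
side orange_tube cut 0.26 [349. 206.] 4798 [0.539 0.193 0.165] [0.508 0.102 0.055] [0.616 0.279 0.24 ]
side grey_disc_orange_tube tip 0.71 [309. 204.] [[0.564 0.105 0.184]]
side grey_disc_orange_tube cut 0.8 [350. 206.] 4928 [0.539 0.194 0.164] [0.505 0.101 0.051] [0.618 0.28  0.24 ]
top blue_rotator tip 0.89 [331. 224.] [[ 0.487 -0.16   0.225]]
top blue_rotator cut 0.87 [337. 222.] 5260 [ 0.498 -0.181  0.177] [ 0.402 -0.287  0.018] [ 0.599 -0.117  0.256]
top orange_tube tip 0.89 [381. 204.] [[ 0.542 -0.286  0.174]]
top orange_tube cut 0.77 [341. 209.] 2283 [ 0.524 -0.189  0.175] [ 0.48  -0.302  0.001] [ 0.604 -0.11   0.243]
top grey_disc_orange_tube tip 0.86 [211. 196.] [[0.552 0.113 0.182]]
top grey_disc_orange_tube cut 0.65 [190. 203.] 1755 [0.537 0.167 0.185] [0.484 0.098 0.023] [0.615 0.272 0.243]
```

View pics/both.png

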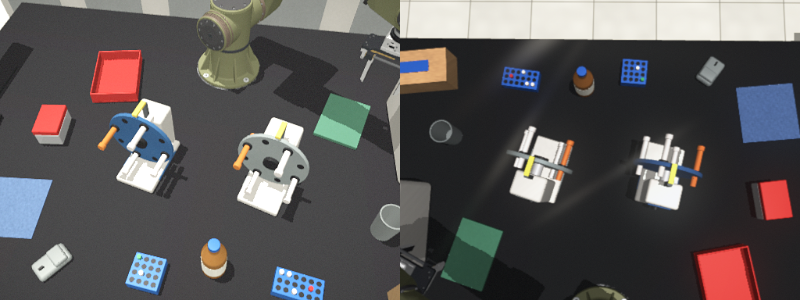

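Side view: the blue rotator is on the left (disc around (140,135), orange tube at (107,143)). The grey one is on the right. In the top view, blue is at (668,172). Next I fit the disc plane and the angle.

```bash
cat > fit.py <<'E'
from h import *
from scipy.optimize import least_squares
def clouds(n,f=None):
    if f is None: p,d=cam(n)
    else: z=np.load(f); p,d=z['p'],z['d']
    h=cv2.cvtColor(p,cv2.COLOR_RGB2HSV).astype(int); ok=(d>0)
    b=ok&(h[...,0]>98)&(h[...,0]<118)&(h[...,1]>110)&(h[...,2]>50)
    o=ok&(h[...,0]>6)&(h[...,0]<16)&(h[...,1]>150)&(h[...,2]>90)
    out=[]
    for m in (b,o):
        v,u=np.where(m); W=world(n,np.c_[u,v],d)
        out.append(W[(W[:,2]>.03)&(W[:,2]<.28)&(W[:,1]<-.05)&(W[:,1]>-.33)&(W[:,0]>.4)&(W[:,0]<.7)])
    return out
def fit(b,o):
    # front face plane: n=(cos t, sin t,0)
    def res(q): return (b[:,0]*np.cos(q[0])+b[:,1]*np.sin(q[0])-q[1])
    q=least_squares(res,[0,.5],loss='soft_l1',f_scale=.003).x
    t=q[0]; n=np.array([np.cos(t),np.sin(t)]); l=np.array([-n[1],n[0]])
    yb=b[:,:2]@l; print('yaw',t,'plane',q[1],'n',len(b),'y',np.percentile(yb,[1,99]),'z',np.percentile(b[:,2],[1,99]))
    xo=o[:,:2]@n-q[1]; print('orange x',np.percentile(xo,[2,98]),'lat',np.percentile(o[:,:2]@l,[2,50,98]),'z',np.percentile(o[:,2],[2,50,98]),len(o))
    return t,q[1],n,l
if __name__=='__main__':
    for n in ['side','top']: print(n); fit(*clouds(n,f'{n}0.npz'))
E
python3 fit.py; python3 - <<'E'
from h import *
c=ctrl.camera_params('wrist'); print(np.round(c['T_tool_cam'],3)); print(np.round(c['intrinsics'],0))
E
```

```text
side
yaw -0.21964719952413986 plane 0.5498427925642015 n 2373 y [-0.17669185  0.01980175] z [0.05014359 0.24441216]
orange x [0.00571404 0.08360559] lat [-0.17321446 -0.15773385 -0.15407686] z [0.16182777 0.17094359 0.17705696] 124
top
yaw -0.21867472038582453 plane 0.5423676380886192 n 337 y [-0.18069078 -0.00842491] z [0.15446174 0.24677369]
orange x [-0.03292656  0.08658406] lat [-0.17322548 -0.16319456 -0.15596761] z [0.16786193 0.17422504 0.17910594] 319
[[-0.    -0.964 -0.267  0.078]
 [ 1.    -0.     0.    -0.001]
 [-0.    -0.267  0.964 -0.166]
 [ 0.     0.     0.     1.   ]]
[[338.   0. 258.]
 [  0. 338. 194.]
 [  0.   0.   1.]]
```

>>> move_arm(targets=[[0.2, 0, 0, -1, 0, 0, 0.15], [0.2, 0, 0, -2, 0, 0, 0.3], [0.2, 0, 0, -3, 0, 0, 0.45], [0.2, 0, 0, -3.6, 0, 0, 0.6], [0.2, -0.7, -0.65, -3.6, 0, 0, 0.75], [0.2, -1.4, -1.3, -3.6, 0, 0, 0.9], [0.2, -2.1, -1.95, -3.6, 0, 0, 1.05], [0.2, -2.8, -2.6, -3.6, 0, 0, 1.2], [0.2, -3.5, -3.25, -3.6, 0, 0, 1.35], [0.2, -4.2, -3.9, -3.6, 0, 0, 1.5], [0.2, -4.9, -4.5, -3.6, 0, 0, 1.65], [0.2, -5.6, -5.2, -3.6, 0, 0, 1.8]])

```text
time_s: 2.05
ee_pos: [0.3798, 0.1339, 0.3996]
eef_rot: [3.141, -0.0, 0.876]
force: [1.0, 0.4, 0.1]
grip_width: 0.056
grip_force: 0.0
```

>>> move_arm(targets=[[0.2, -0.4, 0.7, 0, 0, 0, 0.12], [0.2, -0.8, 1.5, 0, 0, 0, 0.24], [0.2, -1.25, 2.25, 0, 0, 0, 0.36], [0.2, -1.65, 3.0, 0, 0, 0, 0.48], [0.2, -2.1, 3.7, 0, 0, 0, 0.6], [0.2, -2.5, 4.5, 0, 0, 0, 0.72], [0.2, -2.9, 5.2, 0, 0, 0, 0.84], [0.2, -3.3, 6.0, 0, 0, 0, 0.96], [0.2, -3.8, 6.8, 0, 0, 0, 1.1], [0.2, -4.2, 7.5, 0, 0, 0, 1.1], [0.2, -4.4, 7.9, 0, 0, 0, 1.1], [0.2, -4.4, 7.9, 0, 0, 0, 1.1]])

```text
time_s: 3.25
ee_pos: [0.5449, -0.2877, 0.3977]
eef_rot: [-3.141, 0.002, -0.221]
force: [0.0, -0.3, 0.2]
grip_width: 0.0566
grip_force: 0.0
```

```bash
python3 - <<'E'
from fit import *
o=ctrl.get_obs(); print(o['ee_pos'],o['eef_rot'],o['qpos'].round(2))
p,d=cam('wrist'); np.savez('w0.npz',p=p,d=d); cv2.imwrite('pics/w0.png',p[:,:,::-1])
b,og=clouds('wrist','w0.npz'); t,q,n,l=fit(b,og)
for r in ctrl.tip_of('wrist','orange_tube')[:2]: 
    W=world('wrist',r['point'],d)[0]; print(r['score'],r['point'],W, W[:2]@n-q,W[:2]@l)
E
```

```text
[ 0.54492711 -0.28771394  0.39772706] [-3.14104807e+00  2.22740242e-03 -2.20635538e-01] [-0.55  0.41  0.97 -0.    1.76  1.25]
yaw -0.2251705592080795 plane 0.5469195691075923 n 5342 y [-0.18004611  0.01852134] z [0.05472969 0.24594569]
orange x [-0.03981112  0.08377703] lat [-0.16790849 -0.15449399 -0.14977246] z [0.16907063 0.17495095 0.1793558 ] 375
0.89 [257.9, 166.2] [ 0.54781217 -0.28548833  0.17649374] 0.05080538325816142 -0.15597001132357108
```

View pics/w0.png

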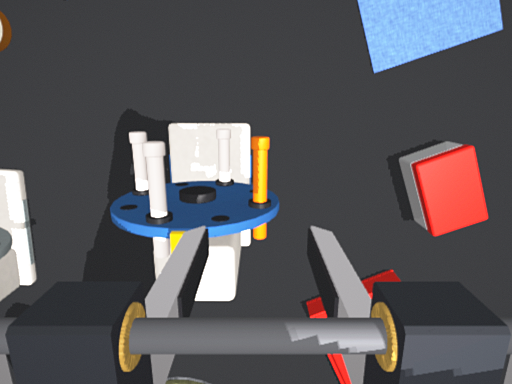

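Wrist view: the orange tube is at (260,170), centred between the fingers (columns 207 to 313). I'll descend and grip.

>>> move_arm(targets=[[0.2, 0, -0.04, 0.7, 0, 0, 0], [0.2, 0, -0.04, 1.4, 0, 0, 0], [0.2, 0, -0.04, 2.1, 0, 0, 0], [0.2, 0, -0.04, 2.8, 0, 0, 0], [0.2, 0, -0.04, 3.4, 0, 0, 0], [0.2, 0, -0.04, 3.9, 0, 0, 0], [0.2, 0, -0.04, 4.3, 0, 0, 0], [0.2, 0, -0.04, 4.6, 0, 0, 0], [0.2, 0, -0.04, 4.7, 0, 0, 0], [0.2, 0, -0.04, 4.7, 0, 0, 0]])

```text
time_s: 4.35
ee_pos: [0.5451, -0.283, 0.1647]
eef_rot: [3.142, -0.0, -0.218]
force: [-0.0, 0.8, 0.2]
grip_width: 0.0563
grip_force: 0.0
```

>>> move_arm(targets=[[-1, 0, 0, 0, 0, 0, 0], [-1, 0, 0, 0, 0, 0, 0], [-1, 0, 0, 0, 0, 0, 0], [-1, 0, 0, 0, 0, 0, 0], [-1, 0, 0, 0, 0, 0, 0], [-1, 0, 0, 0, 0, 0, 0], [-1, 0, 0, 0, 0, 0, 0], [-1, 0, 0, 0, 0, 0, 0]], grip_force=12)

```text
time_s: 5.15
ee_pos: [0.5444, -0.2874, 0.1661]
eef_rot: [3.135, -0.003, -0.22]
force: [-7.0, -22.5, 5.7]
grip_width: 0.0202
grip_force: 12.0
```

>>> move_arm(targets=[[-1, 0, 0.05, 0, 0, 0, 0], [-1, 0, 0.1, 0, 0, 0, 0], [-1, 0, 0.1, 0, 0, 0, 0], [-1, 0, 0.1, 0, 0, 0, 0]])

```text
time_s: 5.55
ee_pos: [0.5439, -0.2896, 0.1652]
eef_rot: [3.139, -0.001, -0.219]
force: [-3.1, -8.7, 4.7]
grip_width: 0.0164
grip_force: 12.0
```

```bash
python3 - <<'E'
from fit import *
o=ctrl.get_obs(); print(o['ee_pos'],o['eef_rot'],o['force'],o['grip_width'])
p,d=cam('wrist'); np.savez('w1.npz',p=p,d=d); a=p
p,d=cam('side'); np.savez('s1.npz',p=p,d=d)
fit(*clouds('side','s1.npz'))
cv2.imwrite('pics/g1.png',np.hstack([a[:,100:420],cv2.resize(p[100:290,80:280],(400,384))])[:,:,::-1])
E
```

```text
[ 0.54388608 -0.28957873  0.16520857] [ 3.13919871e+00 -1.29878988e-03 -2.18851237e-01] [-3.11224692 -8.73744257  4.7289389 ] 0.01639642938840413
yaw -0.21646394713905273 plane 0.5497121448294364 n 1874 y [-0.17360213  0.01879894] z [0.04943894 0.24447064]
orange x [0.04292007 0.08409674] lat [-0.17401842 -0.1630611  -0.15523074] z [0.16387528 0.17329354 0.17916106] 121
```

View pics/g1.png

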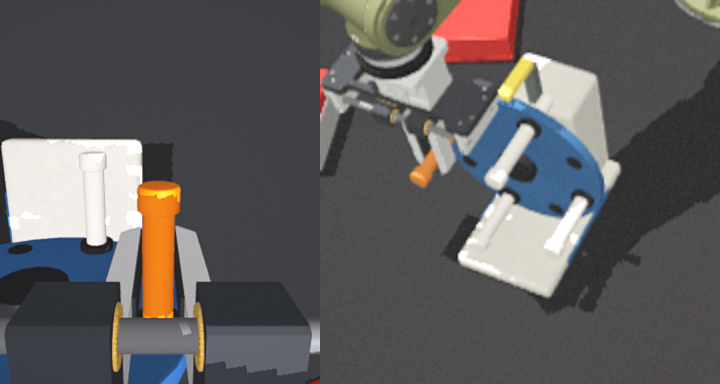

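Gripped: the width is 16 mm and the tube sits between the pads at (160,250). Now I turn the disc along the arc, first part.

>>> move_arm(targets=[[-1, 0, 0.02, -0.1, 0, 0, 0], [-1, 0, -0.02, -0.2, 0, 0, 0], [-1, 0, -0.09, -0.31, 0, 0, 0], [-1, 0, -0.14, -0.4, 0, 0, 0], [-1, 0, -0.21, -0.5, 0, 0, 0], [-1, 0, -0.29, -0.59, 0, 0, 0], [-1, 0, -0.37, -0.66, 0, 0, 0], [-1, 0, -0.45, -0.74, 0, 0, 0], [-1, 0, -0.54, -0.82, 0, 0, 0], [-1, 0, -0.54, -0.82, 0, 0, 0]], grip_force=15)

```text
time_s: 6.65
ee_pos: [0.5499, -0.2629, 0.2081]
eef_rot: [3.138, -0.003, -0.219]
force: [-5.3, -7.5, 12.4]
grip_width: 0.0167
grip_force: 15.0
```

```bash
python3 - <<'E'
from fit import *
o=ctrl.get_obs(); print(o['ee_pos'],o['eef_rot'],o['force'],o['moment'],o['grip_width'])
t=-.219; print('lat',o['ee_pos'][:2]@[-np.sin(t),np.cos(t)])
p,d=cam('side'); np.savez('s2.npz',p=p,d=d)
fit(*clouds('side','s2.npz'))
a,d=cam('wrist')
cv2.imwrite('pics/g2.png',np.hstack([a[:,100:420],cv2.resize(p[100:290,80:280],(400,384))])[:,:,::-1])
E
```

```text
[ 0.54993903 -0.26289867  0.20812096] [ 3.13845347e+00 -2.97148402e-03 -2.18658127e-01] [-5.2996367  -7.50741386 12.38604204] [-1.49629809  1.16348914 -0.04392016] 0.016680744592563416
lat -0.13714313812347986
yaw -0.21585855047518662 plane 0.5497091837051786 n 1867 y [-0.16689403  0.01826877] z [0.05235401 0.24352659]
orange x [0.01581638 0.08359584] lat [-0.14766594 -0.13587083 -0.12875775] z [0.20266294 0.21249616 0.21747789] 137
```

View pics/g2.png

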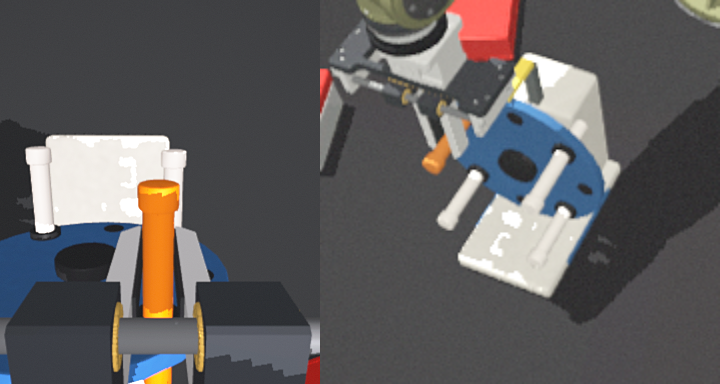

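The orange tube has moved up and now sits just left of the pointer. The force is purely radial, so I continue to the top.

>>> move_arm(targets=[[-1, 0, -0.07, -0.08, 0, 0, 0], [-1, 0, -0.15, -0.16, 0, 0, 0], [-1, 0, -0.22, -0.23, 0, 0, 0], [-1, 0, -0.34, -0.28, 0, 0, 0], [-1, 0, -0.46, -0.33, 0, 0, 0], [-1, 0, -0.58, -0.37, 0, 0, 0], [-1, 0, -0.7, -0.4, 0, 0, 0], [-1, 0, -0.79, -0.42, 0, 0, 0], [-1, 0, -0.87, -0.43, 0, 0, 0], [-1, 0, -0.96, -0.43, 0, 0, 0], [-1, 0, -1.04, -0.43, 0, 0, 0], [-1, 0, -1.04, -0.43, 0, 0, 0]])

```text
time_s: 7.95
ee_pos: [0.5614, -0.2105, 0.2275]
eef_rot: [-3.141, -0.001, -0.218]
force: [2.1, -1.1, 5.0]
grip_width: 0.0167
grip_force: 15.0
```

```bash
python3 - <<'E'
from fit import *
o=ctrl.get_obs(); print(o['ee_pos'],o['eef_rot'],o['force'],o['moment'],o['grip_width'])
t=-.219; print('lat',o['ee_pos'][:2]@[-np.sin(t),np.cos(t)])
p,d=cam('side'); np.savez('s3.npz',p=p,d=d)
fit(*clouds('side','s3.npz'))
a,d=cam('wrist')
cv2.imwrite('pics/g3.png',np.hstack([a[:,100:420],cv2.resize(p[100:290,80:280],(400,384))])[:,:,::-1])
E
```

```text
[ 0.56144703 -0.21053357  0.22746674] [-3.14128554e+00 -9.56142061e-04 -2.17636561e-01] [ 2.12852616 -1.11561623  4.95413748] [-0.26534185 -0.3205241  -0.04081483] 0.016699921060412903
lat -0.08352861574547571
yaw -0.2160641527411599 plane 0.5498605611963644 n 1584 y [-0.18087753  0.01840802] z [0.0501953  0.23266064]
orange x [0.01255439 0.0839302 ] lat [-0.09470511 -0.08206948 -0.07557332] z [0.220096   0.23066927 0.23575953] 147
```

View pics/g3.png

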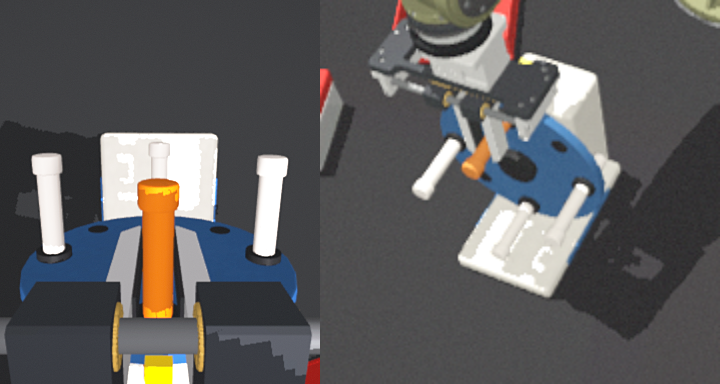

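The orange tube is at the top (column 158, pointer directly behind it) and the side tubes are level. I'll release and lift.

>>> move_arm(targets=[[0, 0, 0, 0, 0, 0, 0], [0, 0, 0, 0, 0, 0, 0], [0, 0, 0, 0, 0, 0, 0], [0, 0, 0, 0, 0, 0, 0], [0, 0, 0, -0.3, 0, 0, 0], [0, 0, 0, -0.8, 0, 0, 0], [0, 0, 0, -1.4, 0, 0, 0], [0, 0, 0, -2.0, 0, 0, 0], [0, 0, 0, -2.6, 0, 0, 0], [0, 0, 0, -3.0, 0, 0, 0], [0, 0, 0, -3.0, 0, 0, 0], [0, 0, 0, -3.0, 0, 0, 0]])

```text
time_s: 9.25
ee_pos: [0.561, -0.2111, 0.376]
eef_rot: [-3.141, 0.001, -0.218]
force: [0.1, 0.1, -0.8]
grip_width: 0.0468
grip_force: 0.0
```

```bash
python3 - <<'E'
from fit import *
o=ctrl.get_obs(); print(o['ee_pos'],o['force'],o['grip_width'])
p,d=cam('side'); np.savez('s4.npz',p=p,d=d); fit(*clouds('side','s4.npz'))
a,d=cam('wrist'); np.savez('w4.npz',p=a,d=d); fit(*clouds('wrist','w4.npz'))
cv2.imwrite('pics/g4.png',np.hstack([a[:,100:420],cv2.resize(p[100:290,80:280],(400,384))])[:,:,::-1])
E
```

```text
[ 0.56103332 -0.21109548  0.37598213] [ 0.12103836  0.06280655 -0.80689512] 0.04684750311973568
yaw -0.2193029919541079 plane 0.5498452025428922 n 2286 y [-0.17790166  0.01967502] z [0.05260983 0.24449285]
orange x [-0.03928919  0.0836012 ] lat [-0.09067506 -0.07957482 -0.07360233] z [0.21952215 0.23152196 0.23594558] 303
yaw -0.2245284595325732 plane 0.5473592712456267 n 6057 y [-0.17889741  0.01612616] z [0.05406839 0.24562137]
orange x [0.00790297 0.08341286] lat [-0.08952363 -0.08061438 -0.07289775] z [0.22781967 0.23301071 0.2366766 ] 1377
```

View pics/g4.png

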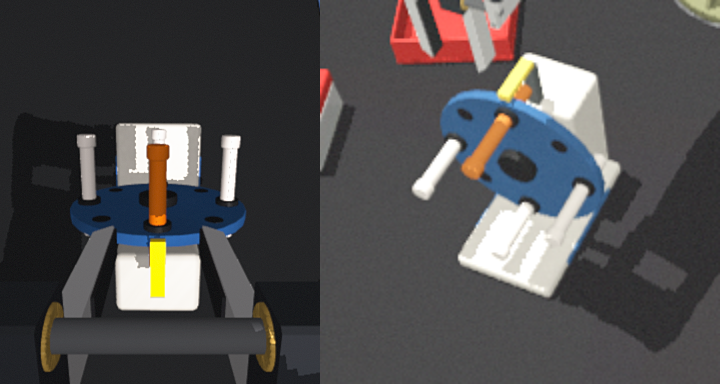

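The orange tube (157,185) lines up with the yellow pointer (157,265), and the gripper is clear of everything. I'm handing in.

```bash
python3 -c "
from station import ctrl; print(ctrl.hand_in())"
```

```text
the job is handed in; nothing more can be done
None
```

The blue disc's orange tube now stands at the top under the yellow pointer (within about 2 mm in the last pictures), the gripper is clear, the grey rotator was never touched, and the job is handed in; no verdict came back.

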